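# Bring the red-capped stain tube to the front of the caddy

### The job

Take the red-capped stain tube out of the wooden block and stand it upright, fully down, in the empty white socket of the turntable caddy. Then let go of the tube, take hold of the orange post and turn the turntable until the red-capped tube is lined up with the brass pointer on the caddy's base. Finish while still gripping the post, holding the turntable still; leave everything else on the bench where it is.

Things in the scene. Friction and masses are not known exactly. Their poses are not given: they have to be found in the camera images.
- red_tube: the tube to move: capped amber tube, 105 mm tall overall; body 22 mm diameter with a 3 mm chamfer at the foot, up to 85 mm; red cap 24 mm diameter from 85 to 105 mm, best gripped there. About 60 g. Origin at the centre of its underside, z up the tube. At the start it stands in one of the three holes of the wooden block, its underside 10 mm above the bench
- rack: fixed wooden block 70 x 200 x 50 mm (x, y, z); origin at the centre of its underside. Three blind holes of 25 mm diameter in a row along its y axis, 65 mm apart, the middle one at the origin, 40 mm deep, each with a tube in it; nothing stands beside the row along the block's x axis
- caddy_base: fixed round black base of the turntable caddy, 244 mm diameter, 18 mm high, origin at the centre of its underside, on the turning axis. A brass pointer, 16 mm wide, sticks out of it along its own -x direction to 152 mm from the axis (roughly towards the robot): a station of the turntable is at the front when it is on this -x line
- turntable (a joint): angle in rad of the wooden turntable (230 mm diameter) on the base, positive anticlockwise seen from above, 0 (or any whole turn) when the empty socket is exactly in line with the brass pointer. It turns freely either way without stops, with light friction (about 0.5 N at the post), and stays where it is left.
- turntable_hub (a point): centre of the turntable's top face, on the turning axis, 34 mm above the bench. Six stations lie on a circle of 85 mm radius, 60 degrees apart: the empty socket, the orange post (120 degrees anticlockwise from the socket seen from above) and four fixed amber jars, 33 mm diameter, up to 118 mm above the bench, with grey, blue, black and green caps
- socket (a point): centre of the inner floor of the empty white socket on the turntable, 39 mm above the bench, z up. The socket is a cup of 25 mm inner diameter, widening a little at the mouth, 37 mm deep inside, 39 mm across at the rim; it turns with the turntable
- post: upright round orange post for turning the turntable, 20 mm diameter, 82 mm tall, standing on the turntable and spinning freely about its own axis like a crank knob (collar of 28 mm diameter at its lowest 6 mm); origin at the centre of its underside, 34 mm above the bench
- green_tube: bystander, leave alone: capped amber sample tube like the red one but with a green cap, standing in the wooden block; origin at the centre of its underside
- yellow_tube: bystander, leave alone: capped amber sample tube like the red one but with a yellow cap, standing in the wooden block; origin at the centre of its underside
- glue: bystander, leave alone: white glue bottle, 60 mm diameter, 170 mm tall; origin at the centre of its underside
- screwdriver: bystander, leave alone: screwdriver lying on the bench, about 200 mm long; origin near its middle on the underside
- sanding_block: bystander, leave alone: cork sanding block 100 x 60 x 30 mm; origin at the centre of its underside
- tape: bystander, leave alone: yellow roll of tape, 100 mm diameter, 25 mm high; origin at the centre of its underside
- wrench: bystander, leave alone: steel wrench lying on the bench; origin near its middle on the underside
- pencil_pot: bystander, leave alone: blue ceramic cup, 72 mm diameter, 90 mm tall; origin at the centre of its underside
- offcut: bystander, leave alone: dark wood offcut 100 x 45 x 30 mm; origin at the centre of its underside
Not all that is in view belongs to the job. What is shaped like the red_tube but black or turquoise is not meant.

How it is judged:
On the way:
1. the red-capped tube stands fully down in the empty socket, let go, with the turntable not yet at the front (horizontal distance between red_tube and socket below 0.006 m and z of red_tube in the frame of socket below 0.005 m and angle between red_tube's own z axis and vertical below 0.15 rad and contact force between the fingers and red_tube below 0.1 N and not (x of red_tube in the frame of caddy_base below -0.06 m and y of red_tube in the frame of caddy_base between -0.01 and 0.01 m)), for 0.2 s.
At the end, for the whole second after the job is handed in: the red-capped tube is upright in the turntable's socket (within 6 mm of its axis, underside within 5 mm of its floor), within 10 mm sideways of the brass pointer's line on the front side; the fingers grip the orange post (over 2 N) and not the tube, and the turntable is still (under 0.05 rad/s) (horizontal distance between red_tube and socket below 0.006 m and z of red_tube in the frame of socket below 0.005 m and angle between red_tube's own z axis and vertical below 0.15 rad and x of red_tube in the frame of caddy_base below -0.06 m and y of red_tube in the frame of caddy_base between -0.01 and 0.01 m and velocity of joint turntable between -0.05 and 0.05 rad/s and contact force between the fingers and post above 2 N and contact force between the fingers and red_tube below 0.1 N); the arm keeps its last pose, push and grip.
It fails at once if a bystander is pushed away or a tube of the block disturbed (moved over 30 mm, tubes 20 mm) (distance of any of green_tube, yellow_tube from where it was at the start of the episode above 0.02 m or distance of any of glue, screwdriver, sanding_block, tape, wrench, pencil_pot, offcut from where it was at the start of the episode above 0.03 m).
It also fails if it takes over 64 s, if anything falls off the work surface, if the arm or the gripper's body presses on something with over 40 N, if the wrist force passes 120 N, or if a joint passes its speed limit or range.

### The arm

A 6-joint arm with a two-finger parallel gripper is mounted at the origin on the work surface. World frame = base frame: x ahead of the robot, y to its left, z up, the work surface at z = 0. Lengths are in m, angles in rad, forces in N, time in s.
With the tool pointing down it reaches from about 0.3 to 0.775 m from the base axis. Payload 14.6 kg.
Tool frame: the origin (TCP) lies at the very end of the fingers, on their centre line; the grasp point (between the pads) lies 19 mm behind it; z points along the fingers, y is the line along which they close (so a half turn about z gives the same grasp; the last joint's range is limited). The gripper opens to 94 mm and grips with 3 to 60 N. Pads are 16 mm wide; open, the fingers measure 119 mm over their backs; the gripper's body (75 mm by 177 mm) begins 78 mm behind the grasp point.
Start: joints at [-1.211, 0.3, 1.521, -0, 1.321, -0.067], TCP at [0.228, -0.501, 0.205] pointing down, gripper open.
Joint ranges: [-3.03, 3.03], [-0.79, 2.21], [0.23, 2.52], [-1.04, 4.18], [0, 3.07], [-2.55, 2.55]. Speed limits (rad/s): [2.22, 2.22, 2.57, 3.14, 3.14, 3.14].

### API

Orientations are given as [roll, pitch, yaw] about the fixed x, y, z axes, in that order (R = Rz(yaw) Ry(pitch) Rx(roll)).
In Python, from station import status, vision, order, silhouettes gives the robot as it stands. The module is installed in compiled form; this text tells all that it offers.
- The arm moves only by the shell command python3 -m pendant 'ROWS' [FORCE]. ROWS is JSON, one flat list of numbers, 7 for each row, row after row: the shift along the tool's x, y, z in units of 500 mm (1.0 is 500 mm), then the turn, a rotation vector about the tool's x, y, z in units of 90 degrees (1.0 is 90 degrees), then the opening, from -1 (shut) to 1 (fully open). A call has 1 to 12 rows; each row is the pose to reach, as a shift and turn from the pose commanded when the call began, along the tool's axes at that moment; what a row does not reach only later rows make up. A row lasts 1/10 s, in which the tool goes at most 50 mm and 8.59 degrees, less where a joint would pass 70% of its speed; a pose out of reach is approached as far as the arm can. A call with a number of a shift or a turn outside -1 to 1 is refused whole. A call with a gripper value outside its range is refused whole. The fingers move at their own pace and stop on an object; FORCE is the grip in N (left out, the last holds). Time passes only in rows, so rows that repeat a pose let the fingers close. It gives the time, the measured TCP pose, the force, the opening and the grip force at its end, in the units of the state.
- status.get_obs(): the state, without advancing time (a new reading comes with each control period).
- vision.camera(name): name is "side" or "top"; returns a dict with "pixels" (384x512x3 uint8, red, green, blue), "K" (3x3 intrinsics, pixels), "k1" (the pictures are not rectified: a ray, as slopes to the right and down, at radius r is drawn at 1 + k1 r^2 times it, then the intrinsics apply), "R" (3x3) and "t" (3): a world point X has camera coordinates R X + t. Camera axes: x right, y down, z forward; pixel columns grow to the right and rows downward; lengths in m; the calibration is good to about 2 mm. A picture is of the moment at which its call begins. There is no depth.
- order.hand_in(): hands the job in; it is judged then, once.
Trained networks look in a picture, given as the dict that the camera call returned (one of the last four; its "shot" number tells which), for a name from the list of things; names that differ only in an ending like _2 or _b are one class to them, and where a whole thing is asked for, a point or a joint stands for the part that bears it (a point fixed in the world has none). Each returns a list of dicts, best first, with "score" (0 to 1); they miss things now and then, are a little off and sometimes report something else, mostly with a low value. They report only what shows in the picture. A call takes as long as a camera call. They do not tell look-alikes from the thing itself.
- silhouettes(target, picture): "region" (384x512 bool, what is visible of it) and "extent" ([left, top, right, bottom] in pixels, round what is visible of it).
The state is a dict: "time_s": time; "qpos": joint angles; "joint_vel": joint speeds; "tau": joint torques, N m; "ee_pos": TCP position; "eef_rot": TCP orientation; "force": force on the tool from outside, world axes, zero at the start; "moment": the same for the moment, N m; "grip_width": finger opening in m; "grip_force": force on a finger pad.
Only numpy, scipy, OpenCV 4.12 (cv2) and the standard library are available. Lean on these libraries where they do the work, as an engineer would, in place of code of your own. Each camera call takes 0.05 s, during which the arm holds its last target. There are 200 camera calls.

## Working session

There is one attempt and no reset: what is moved stays moved. The work goes in short steps, Python scripts to look and compute and a shell command to move; the robot and the scene stay as the last step left them, time stands still between calls to the robot, and variables do not carry over. Pictures are saved under pics/ and viewed, at most 10 in all, crops included, and the job is handed in when it is done.

```bash
mkdir -p pics
cat > h.py <<'E'
import numpy as np, cv2
from station import status, vision, silhouettes
def proj(p,X):
    X=np.atleast_2d(X); c=X@np.array(p['R']).T+np.array(p['t']); s=c[:,:2]/c[:,2:]
    s=s*(1+p['k1']*(s**2).sum(1,keepdims=True)); K=np.array(p['K'])
    return s@K[:2,:2].T+K[:2,2]
def ray(p,uv):
    d=np.array([p['k1'],0,0,0,0.])
    s=cv2.undistortPoints(np.array([[uv]],float),np.array(p['K'],float),d)[0,0]
    R=np.array(p['R']);t=np.array(p['t'])
    return -R.T@t, R.T@np.array([s[0],s[1],1])
def atz(p,uv,z):
    o,d=ray(p,uv); return o+d*(z-o[2])/d[2]
def save(p,n,crop=None,sc=1):
    im=p['pixels'][:,:,::-1]
    if crop: im=im[crop[1]:crop[3],crop[0]:crop[2]]
    cv2.imwrite('pics/'+n,cv2.resize(im,None,fx=sc,fy=sc,interpolation=cv2.INTER_CUBIC))
E
python3 - <<'E'
from h import *
t=vision.camera('top');s=vision.camera('side')
im=np.vstack([t['pixels'],s['pixels']])
cv2.imwrite('pics/a.png',cv2.resize(t['pixels'][:,:,::-1],None,fx=1.5,fy=1.5,interpolation=cv2.INTER_CUBIC)); cv2.imwrite('pics/b.png',cv2.resize(s['pixels'][:,:,::-1],None,fx=1.5,fy=1.5,interpolation=cv2.INTER_CUBIC))
for p in(t,s): print(p['K'],p['k1'],np.round(p['R'],3),p['t'])
for n in ['red_tube','caddy_base','socket','post','rack','glue']:
  for p in(t,s): print(n,[(round(r['score'],2),r['extent'],np.argwhere(r['region']).mean(0)[::-1].round(1)) for r in silhouettes(n,p)[:4]])
print(status.get_obs())
E
```

```text
[[391.4690781    0.         256.83588274]
 [  0.         391.4690781  188.72363732]
 [  0.           0.           1.        ]] -0.09228850268249476 [[ 0.155 -0.988  0.006]
 [-0.964 -0.152 -0.22 ]
 [ 0.218  0.028 -0.975]] [-0.04782108  0.54218996  1.16366723]
[[347.56178059   0.         254.30737693]
 [  0.         347.56178059 193.39781192]
 [  0.           0.           1.        ]] 0.02396269676472138 [[-0.933 -0.359  0.017]
 [-0.279  0.694 -0.664]
 [ 0.226 -0.625 -0.747]] [0.5161469  0.17786572 0.92108091]
red_tube [(0.57, [196.0, 236.3, 206.9, 246.3], array([202.1, 240.4])), (0.56, [176.8, 233.0, 193.1, 242.9], array([184.2, 239.1])), (0.48, [196.5, 204.9, 205.7, 213.9], array([198.9, 209.4]))]
red_tube [(0.64, [298.9, 244.7, 314.3, 266.7], array([304.8, 256.2])), (0.54, [294.6, 267.5, 305.7, 294.7], array([299.5, 279.5])), (0.53, [263.7, 244.4, 269.4, 259.6], array([266.8, 249.4]))]
caddy_base [(0.74, [257.1, 151.6, 332.4, 225.9], array([292.4, 187.8]))]
caddy_base [(0.58, [215.2, 133.8, 295.7, 213.9], array([256. , 177.8]))]
socket [(0.69, [258.6, 146.4, 330.1, 225.3], array([29
[... 579 characters left out ...]
5.9], array([255.3, 173.9]))]
{'time_s': 0.7, 'qpos': array([-1.21060057e+00,  2.99921496e-01,  1.52102639e+00, -5.97914331e-06,
        1.32069212e+00, -6.66180741e-02]), 'joint_vel': array([-0.00022815, -0.00100805, -0.0003911 , -0.00073762, -0.00020378,
       -0.00034018]), 'tau': array([-6.83325106e-04, -5.31575775e+01, -3.52885652e+01,  7.07777333e-02,
        2.13272584e-02, -3.60380773e-05]), 'ee_pos': array([ 0.22766499, -0.50064712,  0.20542261]), 'eef_rot': array([-3.14154501e+00,  2.62758317e-06,  4.26815315e-01]), 'force': array([-0.6778172 ,  0.49151798,  1.16213296]), 'moment': array([-0.04679181,  0.02063087,  0.02433055]), 'grip_force': 0.0, 'grip_width': 0.0940027907155291}
```

View pics/a.png

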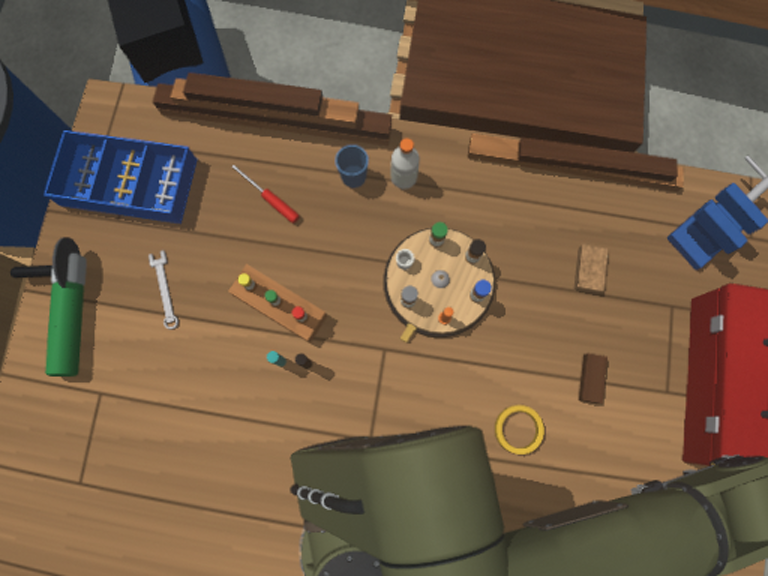

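View pics/b.png

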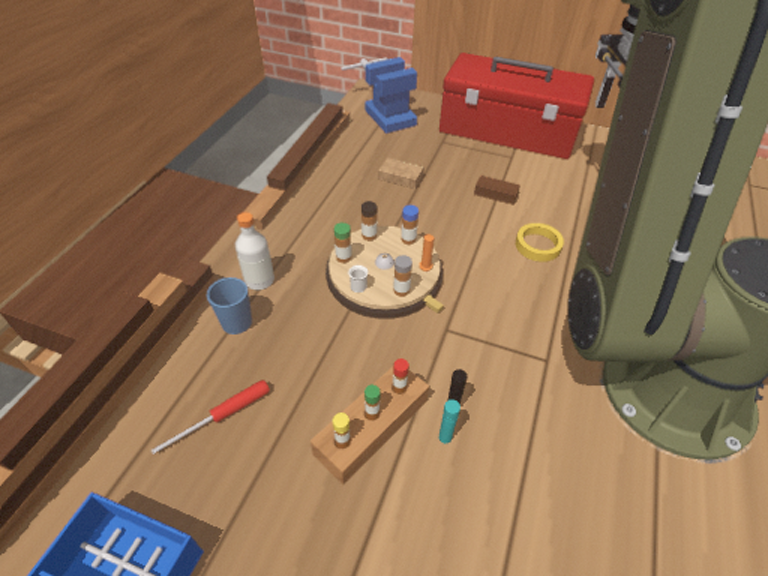

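Views (pictures at 1.5x; native pixels here). Candidates in the top view: the red-capped tube at (199,209) stands in the block. The loose black tube (202,240) and turquoise tube (184,239) are look-alikes, the green cap (181,198) and yellow cap (163,187) are bystanders, and the screwdriver's red handle is at (187,137). I choose (199,209) top, (267,247) side. The socket is at (270,172) top, the post at (298,210), the pointer at (272,221).

```bash
cat >> h.py <<'E'
from scipy.optimize import least_squares
A=np.linspace(0,2*np.pi,24,endpoint=False)
def cyl(p,x,y,z0,z1,r):
    P=np.vstack([np.c_[x+r*np.cos(A),y+r*np.sin(A),0*A+z] for z in(z0,z1)])
    h=cv2.convexHull(proj(p,P).astype(np.float32)); m=cv2.moments(h)
    return np.array([m['m10']/m['m00'],m['m01']/m['m00']]),m['m00'],h
def blob(p,seed,hr,smin=110,vmin=60,win=22):
    hsv=cv2.cvtColor(p['pixels'],cv2.COLOR_RGB2HSV).astype(int); H,S,V=hsv[...,0],hsv[...,1],hsv[...,2]
    hm=((H>=hr[0])&(H<=hr[1])) if hr[0]<=hr[1] else ((H>=hr[0])|(H<=hr[1]))
    m=(hm&(S>=smin)&(V>=vmin)).astype(np.uint8)
    n,l,st,c=cv2.connectedComponentsWithStats(m)
    best=None
    for i in range(1,n):
        d=np.hypot(*(c[i]-seed))
        if d<win and st[i,4]>12 and(best is None or st[i,4]>best[1]): best=(c[i],st[i,4])
    return best
def fitcyl(obs,z0,z1,r,g):
    f=lambda v:np.concatenate([cyl(p,v[0],v[1],z0,z1,r)[0]-c for p,c in obs])
    s=least_squares(f,g,diff_step=1e-4); return s.x,s.fun.round(2)
E
python3 - <<'E'
from h import *
t=vision.camera('top');s=vision.camera('side')
def do(n,st,ss,hr,z0,z1,r,**k):
    a=blob(t,np.array(st),hr,**k);b=blob(s,np.array(ss),hr,**k)
    print(n,a,b)
    if a and b:
        g=atz(t,a[0],(z0+z1)/2)[:2]
        x,f=fitcyl([(t,a[0]),(s,b[0])],z0,z1,r,g); print('   xy',x.round(4),'res',f,'area',cyl(t,*x,z0,z1,r)[1],cyl(s,*x,z0,z1,r)[1])
        return x
do('red',(199,209),(267,247),(172,6),.095,.115,.012,win=8)
do('green',(181,198),(248,263),(40,85),.095,.115,.012,win=8)
do('yellow',(163,187),(227,283),(22,33),.095,.115,.012,win=8,smin=150)
do('post',(298,210),(285,168),(5,14),.034,.116,.010,win=8,smin=170,vmin=120)
do('blue',(321,192),(273,142),(105,130),.098,.118,.0165,win=8)
do('gcap',(292,154),(228,154),(40,85),.098,.118,.0165,win=8)
for nm,st,z in [('socket',(270,170.5),.076),('hub',(293.5,186),.04),('pointer',(272,221),.012)]: print(nm,atz(t,st,z).round(3))
for nm,st,z in [('socket',(239,180),.076),('pointer',(289,203),.012)]: print(nm,atz(s,st,z).round(3))
save(t,'c.png',(150,140,345,290),4)
E
```

```text
red (array([198.28813559, 208.01694915]), np.int32(59)) (array([266.98019802, 244.82178218]), np.int32(101))
   xy [0.447  0.1987] res [ 0.08  0.18 -0.15  0.04] area 61.4454947890481 116.17424791422673
green (array([180.08823529, 196.79411765]), np.int32(34)) (array([247.66666667, 261.15555556]), np.int32(45))
   xy [0.4725 0.2574] res [ 0.7   0.08 -0.15  0.58] area 62.76409989851527 124.69885522045661
yellow (array([162.52631579, 186.15789474]), np.int32(57)) (array([227.80769231, 285.23076923]), np.int32(26))
   xy [0.4928 0.3236] res [-1.74  0.88 -0.39 -1.48] area 64.1426933738403 137.53617859631777
post (array([297.12244898, 209.44897959]), np.int32(49)) None
blue (array([321.65060241, 191.65060241]), np.int32(83)) (array([272.875     , 141.08333333]), np.int32(72))
   xy [ 0.5547 -0.159 ] res [ 0.27 -0.24  0.15  0.48] area 110.56621731095947 113.24790885322727
gcap (array([292.93939394, 152.84848485]), np.int32(66)) None
socket [0.604 0.005 0.076]
hub [ 0.575 -0.077  0.04 ]
pointer [ 0.457 -0.026  0.012]
socket [0.601 0.002 0.076]
pointer [ 0.452 -0.022  0.012]
```

View pics/c.png

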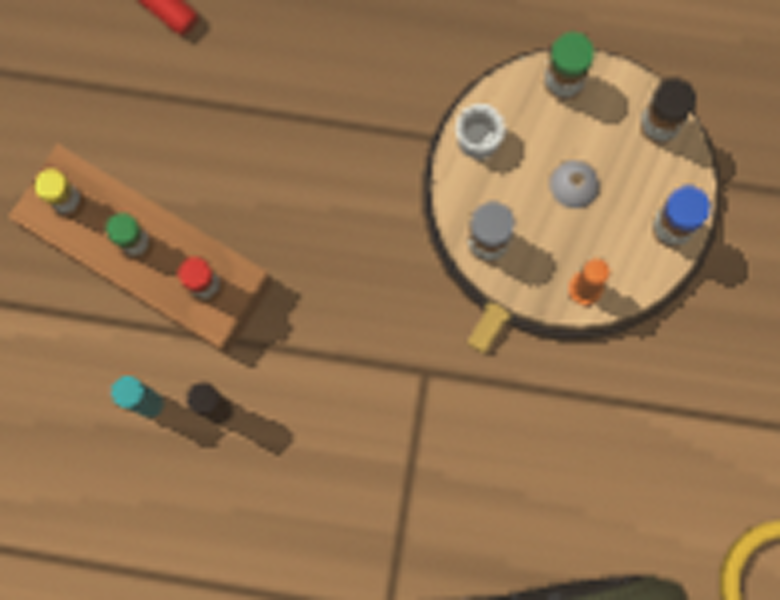

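```bash
cat > fit.py <<'E'
from h import *
def white(p,seed,win=9):
    hsv=cv2.cvtColor(p['pixels'],cv2.COLOR_RGB2HSV).astype(int)
    m=((hsv[...,1]<70)&(hsv[...,2]>95)).astype(np.uint8)
    n,l,st,c=cv2.connectedComponentsWithStats(m); 
    k=[i for i in range(1,n) if np.hypot(*(c[i]-seed))<win and st[i,4]>20]
    if not k: return None
    i=max(k,key=lambda i:st[i,4]); q=np.argwhere(l==i)[:,::-1].astype(np.float32)
    M=cv2.moments(cv2.convexHull(q)); return np.array([M['m10']/M['m00'],M['m01']/M['m00']]),st[i]
E
python3 - <<'E'
from fit import *
t=vision.camera('top');s=vision.camera('side')
ob=[]
ws=[white(t,(270,173)),white(s,(239,186))]
ps=[blob(t,np.array((298,210)),(3,16),150,90,10),blob(s,np.array((285,168)),(3,14),190,90,12)]
bs=[blob(t,np.array((321,192)),(105,130),110,60,8),blob(s,np.array((273,142)),(105,130),110,60,8)]
gs=[blob(t,np.array((292,154)),(40,85),110,50,8),blob(s,np.array((228,153)),(40,85),80,40,8)]
print(ws,ps,bs,gs)
def st(v,k): a=v[2]+k*np.pi/3; return v[0]+.085*np.cos(a),v[1]+.085*np.sin(a)
def f(v,full=False):
    e=[]
    for (o,k,z0,z1,r) in [(ws,0,.034,.076,.0195),(ps,2,.034,.116,.0105),(bs,3,.1,.118,.0145),(gs,5,.1,.118,.0145)]:
        for p,b in zip((t,s),o):
            if b is not None: e+=list(cyl(p,*st(v,k),z0,z1,r)[0]-b[0])
    return np.array(e)
r=least_squares(f,[.57,-.078,1.2],loss='soft_l1',diff_step=1e-4)
print(r.x,f(r.x).round(2)); v=r.x
for k in(0,2,3): print(k,np.round(st(v,k),4))
for w,z in((ws,.055),):
    print('socket alone',fitcyl([(p,b[0]) for p,b in zip((t,s),w) if b is not None],.034,.076,.0195,[.6,0]))
if ps[1]: print('post alone',fitcyl([(t,ps[0][0]),(s,ps[1][0])],.034,.116,.0105,[.5,-.1]))
# base extent check, pointer
for p in(t,s):
    c,a,h=cyl(p,v[0],v[1],0,.034,.122); h=h[:,0]; print('base ext',h.min(0),h.max(0))
    q=silhouettes('caddy_base',p)[0]; print(q['extent'])
for p,uv in((t,(272.2,222)),(s,(289,203))):
    # pointer brass blob
    b=blob(p,np.array(uv),(17,30),100,90,6); print('pointer blob',b)
    if b: P=atz(p,b[0],.012)[:2]; print(P, np.arctan2(*(P-v[:2])[::-1]), np.hypot(*(P-v[:2])))
E
```

```text
[(array([269.63129252, 172.3047619 ]), array([264, 166,  13,  14, 137], dtype=int32)), (array([238.40333333, 184.8425    ]), array([232, 176,  14,  19, 215], dtype=int32))] [(array([296.7721519 , 210.21518987]), np.int32(79)), None] [(array([321.65060241, 191.65060241]), np.int32(83)), (array([272.82608696, 140.89855072]), np.int32(69))] [(array([292.93939394, 152.84848485]), np.int32(66)), (array([227.51546392, 153.42268041]), np.int32(97))]
[ 0.57802286 -0.07627483  1.2794442 ] [ 0.05  0.16 -0.24  0.57  0.74 -1.09 -0.14 -0.02  0.42  0.75  0.12  0.09
  0.2  -0.09]
0 [0.6024 0.0051]
2 [ 0.4953 -0.0958]
3 [ 0.5536 -0.1577]
socket alone (array([0.60263645, 0.00429878]), array([ 0.32,  0.14, -0.19,  0.35]))
base ext [255.51956 149.38544] [330.96725 224.43114]
[255.3, 150.7, 332.0, 226.2]
base ext [216.30379 148.44138] [295.3363  211.94632]
[219.0, 130.9, 295.0, 211.9]
pointer blob None
pointer blob (array([288.3627451 , 201.91176471]), np.int32(102))
[ 0.45490538 -0.02569769] 2.751807397824329 0.13310131360950211
```

```bash
cat >> h.py <<'E'
from scipy.spatial.transform import Rotation as Ro
def go(x,y,z,yaw):
    o=status.get_obs(); R=Ro.from_euler('xyz',o['eef_rot']); T=Ro.from_euler('xyz',[np.pi,0,yaw])
    print('t',round(o['time_s'],2),'at',o['ee_pos'].round(4),o['eef_rot'].round(4),'shift',(R.inv().apply(np.array([x,y,z])-o['ee_pos'])/.5).round(4),'turn',((R.inv()*T).as_rotvec()/(np.pi/2)).round(4),'w',round(o['grip_width'],4),'gf',round(o['grip_force'],1),'F',o['force'].round(1),'q',o['qpos'].round(2))
E
python3 - <<'E'
from h import *
go(.34,-.15,.205,.8); go(.447,.1985,.205,1.163)
E
```

```text
t 1.0 at [ 0.2277 -0.5007  0.2054] [-3.1416 -0.      0.4268] shift [ 0.4948 -0.5454  0.0009] turn [-0.     -0.     -0.2376] w 0.0943 gf 0.0 F [-0.   1.6 -0.6] q [-1.21  0.3   1.52  0.    1.32 -0.07]
t 1.0 at [ 0.2277 -0.5007  0.2054] [-3.1416 -0.      0.4268] shift [ 9.7810e-01 -1.0913e+00  9.0000e-04] turn [-0.     -0.     -0.4687] w 0.0943 gf 0.0 F [-0.   1.6 -0.6] q [-1.21  0.3   1.52  0.    1.32 -0.07]
```

```bash
python3 -m pendant '[0.495,-0.545,0,0,0,-0.24,0.1, 0.495,-0.545,0,0,0,-0.24,0.1, 0.495,-0.545,0,0,0,-0.24,0.1, 0.495,-0.545,0,0,0,-0.24,0.1, 0.495,-0.545,0,0,0,-0.24,0.1, 0.495,-0.545,0,0,0,-0.24,0.1, 0.6,-0.67,0,0,0,-0.3,0.1, 0.8,-0.88,0,0,0,-0.4,0.1, 0.9,-1,0,0,0,-0.469,0.1, 0.9,-1,0,0,0,-0.469,0.1, 0.9,-1,0,0,0,-0.469,0.1, 0.9,-1,0,0,0,-0.469,0.1]' 20; python3 -c "
from h import *
go(.447,.1985,.16,1.163)"
```

```text
time_s: 2.2
ee_pos: [0.4089, 0.0736, 0.2058]
eef_rot: [3.141, -0.0, 1.164]
force: [0.5, -0.9, -0.2]
grip_width: 0.052
grip_force: 0.0
t 2.2 at [0.4089 0.0736 0.2058] [ 3.1407e+00 -5.0000e-04  1.1637e+00] shift [ 0.2595 -0.0289  0.0917] turn [ 0.0006 -0.0003  0.0005] w 0.052 gf 0.0 F [ 0.5 -0.9 -0.2] q [ 0.09 -0.01  1.87 -0.    1.28  0.5 ]
```

```bash
python3 -m pendant '[0.26,-0.029,0,0,0,0,0.1, 0.26,-0.029,0,0,0,0,0.1, 0.26,-0.029,0,0,0,0,0.1, 0.26,-0.029,0,0,0,0,0.1, 0.26,-0.029,0.09,0,0,0,0.1, 0.26,-0.029,0.09,0,0,0,0.1, 0.26,-0.029,0.09,0,0,0,0.1]'
python3 - <<'E'
from h import *
go(.447,.1985,.087,1.163)
t=vision.camera('top');s=vision.camera('side')
print(proj(t,[.447,.1985,.115]),proj(s,[.447,.1985,.115]))
a=s['pixels'][200:300,220:320,::-1];b=t['pixels'][160:260,150:250,::-1]
cv2.imwrite('pics/d.png',cv2.resize(np.hstack([b,a]),None,fx=4,fy=4,interpolation=cv2.INTER_CUBIC))
E
```

```text
time_s: 2.9
ee_pos: [0.4467, 0.1959, 0.1611]
eef_rot: [-3.141, 0.001, 1.163]
force: [0.2, 1.2, -0.2]
grip_width: 0.0516
grip_force: 0.0
t 2.9 at [0.4467 0.1959 0.1611] [-3.1408e+00  8.0000e-04  1.1629e+00] shift [ 0.0051 -0.0015  0.1481] turn [-0.0005  0.0005 -0.0001] w 0.0516 gf 0.0 F [ 0.2  1.2 -0.2] q [ 0.34  0.21  1.75 -0.    1.19  0.75]
[[197.97892829 207.64753152]] [[267.02909195 242.45302359]]
```

View pics/d.png

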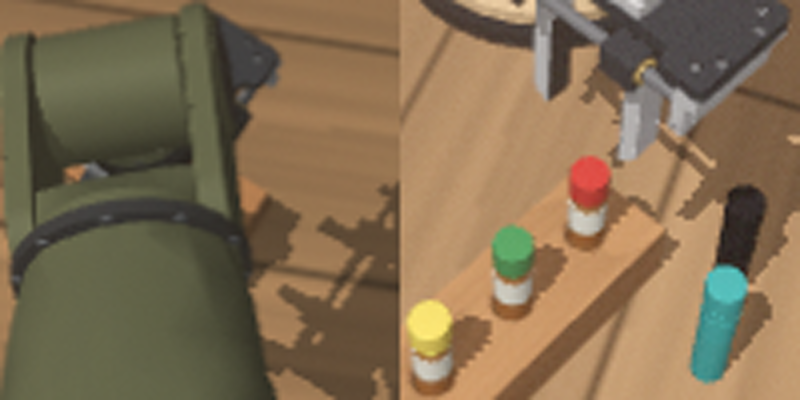

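The side view shows the open fingers straddling the red cap at native (267,242), with the arm hiding the top view. I go down and grip.

```bash
python3 -m pendant '[0.004,-0.001,0.08,0,0,0,0.1, 0.004,-0.001,0.148,0,0,0,0.1, 0.004,-0.001,0.148,0,0,0,0.1, 0.004,-0.001,0.148,0,0,0,0.1, 0.004,-0.001,0.148,0,0,0,-1, 0.004,-0.001,0.148,0,0,0,-1, 0.004,-0.001,0.148,0,0,0,-1, 0.004,-0.001,0.148,0,0,0,-1, 0.004,-0.001,0.148,0,0,0,-1, 0.004,-0.001,0.148,0,0,0,-1]' 20; python3 -c "
from h import *
go(.447,.1985,.20,1.163)"
```

```text
time_s: 4.0
ee_pos: [0.4475, 0.1987, 0.087]
eef_rot: [3.141, -0.001, 1.164]
force: [-0.7, -0.3, 6.2]
grip_width: 0.0238
grip_force: 20.0
t 4.0 at [0.4475 0.1987 0.087 ] [ 3.1409e+00 -8.0000e-04  1.1635e+00] shift [-0.0006 -0.0007 -0.226 ] turn [ 0.0004 -0.0005  0.0003] w 0.0238 gf 20.0 F [-0.7 -0.3  6.2] q [0.34 0.31 1.81 0.   1.02 0.75]
```

```bash
python3 -m pendant '[0,0,-0.06,0,0,0,-1, 0,0,-0.12,0,0,0,-1, 0,0,-0.19,0,0,0,-1, 0,0,-0.25,0,0,0,-1, 0,0,-0.26,0,0,0,-1, 0,0,-0.26,0,0,0,-1, 0,0,-0.26,0,0,0,-1]'; python3 -c "
from h import *
go(.6025,.0047,.217,1.163)
s=vision.camera('side');print(blob(s,np.array((267,228)),(172,6),110,60,20))"
```

```text
time_s: 4.7
ee_pos: [0.4467, 0.1983, 0.2149]
eef_rot: [-3.14, 0.002, 1.163]
force: [-0.5, -0.1, -1.3]
grip_width: 0.0236
grip_force: 20.0
t 4.7 at [0.4467 0.1983 0.2149] [-3.1399e+00  1.6000e-03  1.1635e+00] shift [-0.2321  0.4395 -0.0046] turn [-0.0011  0.001   0.0003] w 0.0236 gf 20.0 F [-0.5 -0.1 -1.3] q [ 0.34  0.16  1.67 -0.    1.31  0.75]
(array([267.41747573, 209.83495146]), np.int32(103))
```

```bash
python3 -m pendant '[-0.04,0.08,0,0,0,0,-1, -0.09,0.17,0,0,0,0,-1, -0.13,0.25,0,0,0,0,-1, -0.18,0.34,0,0,0,0,-1, -0.215,0.41,0,0,0,0,-1, -0.232,0.44,0,0,0,0,-1, -0.232,0.44,0,0,0,0,-1, -0.232,0.44,0,0,0,0,-1, -0.232,0.44,0.05,0,0,0,-1, -0.232,0.44,0.08,0,0,0,-1, -0.232,0.44,0.08,0,0,0,-1, -0.232,0.44,0.08,0,0,0,-1]'
python3 - <<'E'
from fit import *
go(.6025,.0047,.116,1.163)
t=vision.camera('top');s=vision.camera('side')
print(white(s,(239,185)),silhouettes('red_tube',s)[:1] and silhouettes('red_tube',s)[0]['extent'])
o=status.get_obs()['ee_pos'];print('expected foot px',proj(s,[o[0],o[1],o[2]-.077]),'rim',proj(s,[.6025,.0047,.076]))
a=s['pixels'][120:220,190:290,::-1];b=t['pixels'][130:230,230:330,::-1]
cv2.imwrite('pics/e.png',cv2.resize(np.hstack([b,a]),None,fx=4,fy=4,interpolation=cv2.INTER_CUBIC))
E
```

```text
time_s: 5.95
ee_pos: [0.603, 0.0057, 0.177]
eef_rot: [3.142, -0.0, 1.165]
force: [-0.2, 0.2, -0.6]
grip_width: 0.0234
grip_force: 20.0
t 5.95 at [0.603  0.0057 0.177 ] [ 3.1415e+00 -1.0000e-04  1.1646e+00] shift [-0.0023 -0.0002  0.122 ] turn [ 0.0001 -0.0001  0.001 ] w 0.0234 gf 20.0 F [-0.2  0.2 -0.6] q [-0.05  0.44  1.4   0.    1.3   0.35]
(array([238.22390572, 185.16329966]), array([231, 177,  15,  18, 210], dtype=int32)) [293.8, 268.0, 304.1, 296.9]
expected foot px [[237.5563663  174.40366168]] rim [[238.08975005 180.40196694]]
```

View pics/e.png

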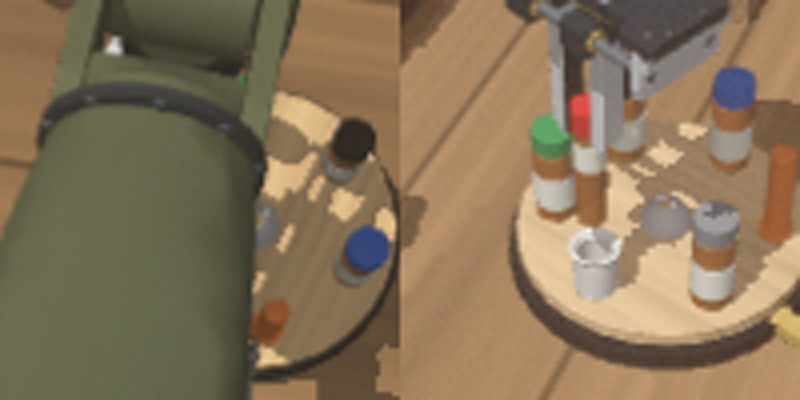

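The side view shows the tube hanging in the fingers, its foot at native (238,176), just above the cup at (238.7,184). I check the column offset at sub-pixel level before lowering.

Run:
```python
from fit import *
s=vision.camera('side'); o=status.get_obs()['ee_pos']; print(o.round(4))
hsv=cv2.cvtColor(s['pixels'],cv2.COLOR_RGB2HSV).astype(int)
for r in (164,166,168,170,172,174,175,176,177): print(r,[f"{h}/{a}/{v}" for h,a,v in hsv[r,231:246]])
def colat(x,y,zs,r): 
    for z in zs:
        d=np.array([.933,.359])/1*r
        L=proj(s,[x+d[0],y+d[1],z])[0];R=proj(s,[x-d[0],y-d[1],z])[0]; print('  z',z,L.round(2),R.round(2))
print('tube');colat(o[0],o[1],(.105,.115,.125,.135),.011)
print('socket');colat(.6025,.0047,(.076,.065,.05),.0195)
w=(hsv[...,1]<70)&(hsv[...,2]>95)
for r in range(176,196,2):
    c=np.flatnonzero(w[r,228:250])+228; print(r,c.min() if len(c) else 0,c.max() if len(c) else 0)
```

```text
[0.6035 0.005  0.1772]
164 ['14/95/145', '15/62/144', '14/73/139', '13/148/145', '14/147/149', '13/149/151', '13/148/146', '14/149/140', '14/143/130', '13/145/120', '15/113/129', '16/91/176', '17/81/223', '17/82/222', '17/82/221']
166 ['21/24/169', '21/31/156', '13/49/147', '13/144/145', '13/148/152', '13/151/150', '13/151/147', '13/150/141', '13/147/134', '14/150/121', '15/116/128', '17/90/189', '17/79/229', '17/80/227', '18/80/225']
168 ['21/21/171', '20/29/158', '14/45/143', '13/150/143', '13/152/149', '13/148/150', '13/148/148', '13/148/141', '13/147/132', '12/140/124', '16/106/163', '17/78/231', '17/79/233', '18/79/231', '17/78/231']
170 ['21/25/172', '20/32/159', '15/46/143', '14/149/139', '14/158/147', '14/154/149', '13/147/149', '14/150/148', '14/144/143', '14/141/130', '15/109/161', '17/81/228', '18/82/227', '17/79/229', '17/77/231']
172 ['16/88/145', '12/134/124', '14/146/119', '13/147/137', '13/147/153', '13/145/160', '13/144/156', '13/149/147', '13/141/141', '13/140/133', '15/112/159', '17/80/224', '17/80/225', '17/79/226', '17/80/227']
174 ['14/123/147', '17/103/178', '1
[... 503 characters left out ...]
, '16/90/196', '17/80/223', '17/81/223', '17/80/223', '16/82/222', '17/83/219']
177 ['17/83/222', '17/78/225', '18/80/223', '17/66/223', '17/37/226', '17/22/235', '18/13/238', '17/21/174', '17/21/174', '16/25/174', '17/48/190', '17/71/214', '17/80/224', '17/82/223', '17/83/223']
tube
  z 0.105 [233.63 173.19] [241.46 173.28]
  z 0.115 [233.53 170.65] [241.43 170.74]
  z 0.125 [233.43 168.07] [241.39 168.16]
  z 0.135 [233.33 165.45] [241.35 165.55]
socket
  z 0.076 [231.29 180.32] [244.88 180.48]
  z 0.065 [231.42 182.95] [244.9  183.11]
  z 0.05 [231.58 186.47] [244.91 186.63]
176 0 0
178 233 244
180 232 245
182 232 245
184 232 244
186 233 244
188 233 244
190 233 244
192 234 243
194 236 242
```

```bash
python3 -m pendant '[-0.003,-0.004,0.01,0,0,0,-1, -0.003,-0.004,0.03,0,0,0,-1, -0.003,-0.004,0.045,0,0,0,-1, -0.003,-0.004,0.06,0,0,0,-1, -0.003,-0.004,0.07,0,0,0,-1, -0.003,-0.004,0.07,0,0,0,-1]' ; python3 -c "
from h import *
go(.6013,.0043,.117,1.163)"
```

```text
time_s: 6.8
ee_pos: [0.6005, 0.0044, 0.1405]
eef_rot: [-3.14, 0.0, 1.163]
force: [0.7, 1.2, -1.7]
grip_width: 0.0233
grip_force: 20.0
t 6.8 at [0.6005 0.0044 0.1405] [-3.1403e+00  3.0000e-04  1.1635e+00] shift [0.0005 0.0015 0.0469] turn [-0.0008  0.0002  0.0003] w 0.0233 gf 20.0 F [ 0.7  1.2 -1.7] q [-0.05  0.47  1.44  0.    1.23  0.35]
```

No resistance 12 mm below the rim, so the tube is entering the cup. I lower it to the floor.

```bash
python3 -m pendant '[0,0,0.015,0,0,0,-1, 0,0,0.03,0,0,0,-1, 0,0,0.04,0,0,0,-1, 0,0,0.047,0,0,0,-1, 0,0,0.047,0,0,0,-1, 0,0,0.047,0,0,0,-1]' ; python3 -c "
from h import *
go(.6013,.0043,.116,1.163)"
```

```text
time_s: 7.4
ee_pos: [0.6008, 0.0043, 0.1179]
eef_rot: [-3.141, 0.0, 1.163]
force: [0.3, 2.0, -1.8]
grip_width: 0.0232
grip_force: 20.0
t 7.4 at [0.6008 0.0043 0.1179] [-3.1413  0.      1.1635] shift [0.0004 0.001  0.0038] turn [-0.0002  0.      0.0003] w 0.0232 gf 20.0 F [ 0.3  2.  -1.8] q [-0.05  0.49  1.46  0.    1.18  0.35]
```

```bash
python3 -m pendant '[0,0,0.003,0,0,0,-1, 0,0,0.005,0,0,0,-1, 0,0,0.005,0,0,0,-1, 0,0,0.005,0,0,0,0.1, 0,0,0.005,0,0,0,0.1, 0,0,0.005,0,0,0,0.1, 0,0,0.005,0,0,0,0.1, 0,0,-0.05,0,0,0,0.1, 0,0,-0.12,0,0,0,0.1, 0,0,-0.18,0,0,0,0.1, 0,0,-0.18,0,0,0,0.1]'
python3 - <<'E'
from fit import *
go(.53,-.16,.208,1.163)
s=vision.camera('side')
b=blob(s,np.array((238,166)),(172,6),110,60,15);print(b)
print('expected cap centroid seated',cyl(s,.6015,.0043,.124,.144,.012)[0],'10mm high',cyl(s,.6015,.0043,.134,.154,.012)[0])
save(s,'f.png',(190,110,310,230),4)
E
```

```text
time_s: 8.5
ee_pos: [0.6022, 0.0042, 0.2124]
eef_rot: [3.135, -0.002, 1.163]
force: [0.2, -0.1, -0.4]
grip_width: 0.0522
grip_force: 0.0
t 8.5 at [0.6022 0.0042 0.2124] [ 3.1352e+00 -2.3000e-03  1.1635e+00] shift [-0.3587 -0.0026  0.0079] turn [ 0.004  -0.0015  0.0003] w 0.0522 gf 0.0 F [ 0.2 -0.1 -0.4] q [-0.05  0.41  1.36 -0.    1.37  0.35]
(array([237.52      , 166.06666667]), np.int32(75))
expected cap centroid seated [238.09575109 165.7664386 ] 10mm high [238.02973972 163.10929544]
```

View pics/f.png

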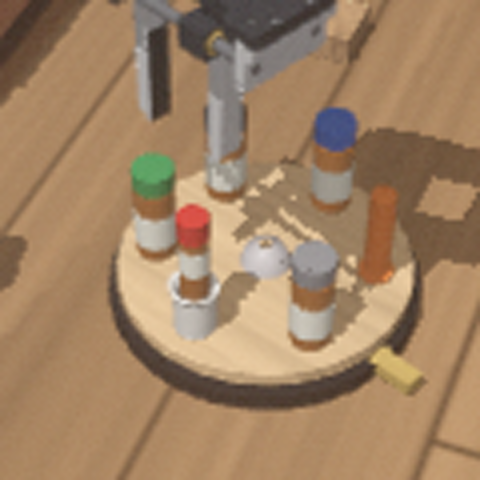

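The tube is seated: the cap centroid in the side view is (237.5,166.1) against (238.1,165.8) expected, and it stands upright in the cup. Now to the post, which shows at about native (285,168).

```bash
python3 -c "
from fit import *
s=vision.camera('side')
b=blob(s,np.array((285,168)),(3,15),170,60,10);print(b,cyl(s,.4953,-.0958,.034,.116,.0105)[:2], proj(s,[[.4953,-.0958,.116],[.4953,-.0958,.034]]))
go(.4953,-.0958,.2,1.163)"
```

```text
None (array([284.37508952, 167.33968648]), 167.63860763562843) [[285.48425996 157.56488613]
 [283.23281163 177.36070139]]
t 8.6 at [0.6008 0.0042 0.2078] [ 3.1413e+00 -1.0000e-04  1.1634e+00] shift [-0.2673 -0.1144  0.0156] turn [ 0.0002 -0.0001  0.0003] w 0.0521 gf 0.0 F [-0.6  0.4 -1.3] q [-0.05  0.41  1.36 -0.    1.36  0.35]
```

```bash
python3 -m pendant '[-0.08,-0.035,0.01,0,0,0,0.1, -0.16,-0.07,0.01,0,0,0,0.1, -0.22,-0.095,0.01,0,0,0,0.1, -0.268,-0.115,0.01,0,0,0,0.1, -0.268,-0.115,0.01,0,0,0,0.1, -0.268,-0.115,0.03,0,0,0,0.1, -0.268,-0.115,0.1,0,0,0,0.1, -0.268,-0.115,0.13,0,0,0,0.1, -0.268,-0.115,0.13,0,0,0,0.1, -0.268,-0.115,0.13,0,0,0,0.1]'
python3 - <<'E'
from fit import *
go(.4953,-.0958,.084,1.163)
s=vision.camera('side')
save(s,'g.png',(190,90,320,230),4)
E
```

```text
time_s: 9.6
ee_pos: [0.4953, -0.0955, 0.1426]
eef_rot: [-3.141, 0.0, 1.164]
force: [0.3, -1.3, 0.3]
grip_width: 0.0517
grip_force: 0.0
t 9.6 at [ 0.4953 -0.0955  0.1426] [-3.1406e+00  1.0000e-04  1.1643e+00] shift [-0.0006  0.0005  0.1171] turn [-0.0006  0.0001  0.0008] w 0.0517 gf 0.0 F [ 0.3 -1.3  0.3] q [-0.26  0.26  1.72  0.    1.16  0.14]
```

View pics/g.png

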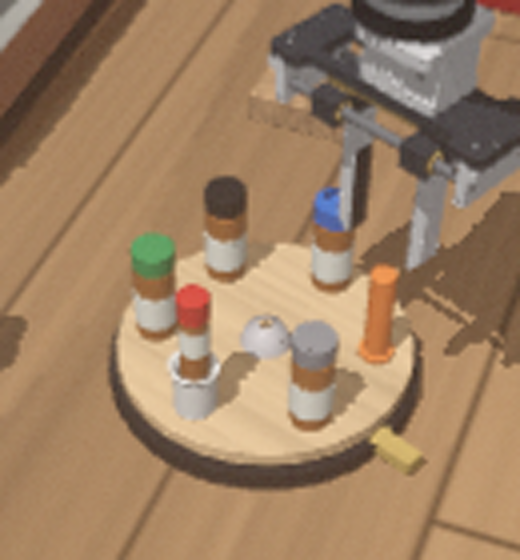

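The fingers, with tips at crop (355,225) and (422,265), straddle the post top at (384,270). I lower and grip, gently.

```bash
python3 -m pendant '[0,0,0.06,0,0,0,0.1, 0,0,0.117,0,0,0,0.1, 0,0,0.117,0,0,0,0.1, 0,0,0.117,0,0,0,0.1, 0,0,0.117,0,0,0,-1, 0,0,0.117,0,0,0,-1, 0,0,0.117,0,0,0,-1, 0,0,0.117,0,0,0,-1, 0,0,0.117,0,0,0,-1]' 15
python3 - <<'E'
from fit import *
go(.4953,-.0958,.084,1.163)
s=vision.camera('side')
for hub,r in ((np.array([.578,-.0763]),.085),):
    o=status.get_obs()['ee_pos'][:2]; print('radius',np.hypot(*(o-hub)),'heading',np.arctan2(*(o-hub)[::-1])%(2*np.pi))
b=blob(s,np.array((238,166)),(172,6),110,60,15);print('red',fitcyl([(s,b[0])],.124,.144,.012,[.6,0]),b)
t=vision.camera('top'); bt=blob(t,np.array((272,165)),(172,6),110,60,15); print(bt)
E
```

```text
time_s: 10.55
ee_pos: [0.495, -0.0961, 0.0848]
eef_rot: [3.141, 0.0, 1.163]
force: [-1.0, -1.3, 2.8]
grip_width: 0.0196
grip_force: 15.0
t 10.55 at [ 0.495  -0.0961  0.0848] [3.1413e+00 1.0000e-04 1.1635e+00] shift [0.0008 0.0004 0.0015] turn [0.0002 0.0001 0.0003] w 0.0196 gf 15.0 F [-1.  -1.3  2.8] q [-0.26  0.34  1.78 -0.    1.03  0.14]
radius 0.08535738482903346 heading 3.3757883945030387
red (array([0.59643339, 0.00709692]), array([-0.,  0.])) (array([239.40789474, 166.90789474]), np.int32(76))
(array([269.88, 167.5 ]), np.int32(50))
```

```bash
cat >> h.py <<'E'
def arc(hub,d,n=12,r=.085):
    o=status.get_obs(); R=Ro.from_euler('xyz',o['eef_rot']); e=o['ee_pos'][:2]-hub; a0=np.arctan2(e[1],e[0])
    for k in range(1,n+1):
        a=a0+d*k/n; P=hub+r*np.array([np.cos(a),np.sin(a)])-o['ee_pos'][:2]
        print(np.round(R.inv().apply([*P,0])[:2]/.5,4))
E
python3 - <<'E'
from fit import *
t=vision.camera('top');s=vision.camera('side')
bs=blob(s,np.array((238,166)),(172,6),110,60,15);bt=blob(t,np.array((272,165)),(172,6),110,60,15)
o=status.get_obs()['ee_pos'][:2]
x,f=fitcyl([(t,bt[0]),(s,bs[0])],.124,.144,.012,[.6,0]);print(x,f,bs,bt)
for h in ([.578,-.0763],):
    h=np.array(h); print(np.hypot(*(x-h)),np.arctan2(*(x-h)[::-1]),'dist post-red',np.hypot(*(x-o)),'exp',.085*3**.5)
arc(np.array([.578,-.0763]),.72)
E
```

```text
[0.60048561 0.0052852 ] [-0.08 -0.13  0.13 -0.06] (array([238.17142857, 166.15714286]), np.int32(70)) (array([270.62, 166.4 ]), np.int32(50))
0.0846271118317093 1.3018641221697764 dist post-red 0.14630174038454333 exp 0.14722431864335458
[-0.0076  0.0069]
[-0.0152  0.0137]
[-0.0224  0.0209]
[-0.0291  0.0286]
[-0.0353  0.0367]
[-0.0411  0.0451]
[-0.0463  0.0538]
[-0.051   0.0629]
[-0.0552  0.0722]
[-0.0588  0.0817]
[-0.0618  0.0915]
[-0.0642  0.1014]
```

```bash
python3 -m pendant '[-0.008,0.007,0,0,0,0,-1, -0.015,0.014,0,0,0,0,-1, -0.022,0.021,0,0,0,0,-1, -0.029,0.029,0,0,0,0,-1, -0.035,0.037,0,0,0,0,-1, -0.041,0.045,0,0,0,0,-1, -0.046,0.054,0,0,0,0,-1, -0.051,0.063,0,0,0,0,-1, -0.055,0.072,0,0,0,0,-1, -0.059,0.082,0,0,0,0,-1, -0.062,0.091,0,0,0,0,-1, -0.064,0.101,0,0,0,0,-1]'
python3 - <<'E'
from fit import *
go(.5,-.1,.084,1.163); h=np.array([.578,-.0763])
o=status.get_obs()['ee_pos'][:2]; print(np.hypot(*(o-h)),np.arctan2(*(o-h)[::-1])%(2*np.pi))
arc(h,.60)
E
```

```text
time_s: 11.95
ee_pos: [0.5298, -0.1447, 0.0848]
eef_rot: [3.14, -0.002, 1.164]
force: [4.9, 9.2, 5.5]
grip_width: 0.0201
grip_force: 15.0
t 11.95 at [ 0.5298 -0.1447  0.0848] [ 3.1403e+00 -2.1000e-03  1.1637e+00] shift [ 0.0584 -0.09    0.0015] turn [ 0.0008 -0.0013  0.0004] w 0.0201 gf 15.0 F [4.9 9.2 5.5] q [-0.33  0.43  1.65  0.    1.07  0.07]
0.08366392830183252 4.097740656277607
[-0.0042  0.0078]
[-0.0053  0.0162]
[-0.006   0.0247]
[-0.0063  0.0332]
[-0.0061  0.0417]
[-0.0055  0.0502]
[-0.0045  0.0586]
[-0.0031  0.067 ]
[-0.0013  0.0753]
[0.001  0.0835]
[0.0036 0.0916]
[0.0067 0.0995]
```

Run:
```python
from h import *
arc(np.array([.577,-.0742]),.6)
```

```text
[-0.0017  0.0083]
[-0.0026  0.0168]
[-0.0031  0.0253]
[-0.0032  0.0338]
[-0.0028  0.0423]
[-0.002   0.0507]
[-0.0009  0.0591]
[0.0008 0.0675]
[0.0028 0.0757]
[0.0052 0.0839]
[0.0081 0.0919]
[0.0113 0.0997]
```

```bash
python3 -m pendant '[0,0.008,0,0,0,0,-1, 0,0.017,0,0,0,0,-1, -0.001,0.025,0,0,0,0,-1, -0.001,0.034,0,0,0,0,-1, 0,0.042,0,0,0,0,-1, 0,0.051,0,0,0,0,-1, 0.001,0.059,0,0,0,0,-1, 0.003,0.068,0,0,0,0,-1, 0.005,0.076,0,0,0,0,-1, 0.007,0.084,0,0,0,0,-1, 0.01,0.092,0,0,0,0,-1, 0.013,0.1,0,0,0,0,-1]'
python3 - <<'E'
from fit import *
go(.5,-.1,.084,1.163)
o=status.get_obs()['ee_pos'][:2]
for h in([.577,-.0742],[.578,-.0763]):
    h=np.array(h); a=np.arctan2(*(o-h)[::-1])%(2*np.pi); print(np.hypot(*(o-h)),a,'tube at',a-2.0944)
s=vision.camera('side');t=vision.camera('top')
save(s,'i.png',(190,90,320,230),4)
E
```

```text
time_s: 13.15
ee_pos: [0.5775, -0.1586, 0.0847]
eef_rot: [-3.141, -0.001, 1.164]
force: [-0.7, 7.3, 9.3]
grip_width: 0.0198
grip_force: 15.0
t 13.15 at [ 0.5775 -0.1586  0.0847] [-3.1412e+00 -1.1000e-03  1.1638e+00] shift [ 0.0462 -0.1888  0.0016] turn [-0.0002 -0.0007  0.0005] w 0.0198 gf 15.0 F [-0.7  7.3  9.3] q [-0.33  0.53  1.5   0.    1.12  0.08]
0.08435800435034523 4.718790711001171 tube at 2.6243907110011713
0.08225756179633816 4.706797167833036 tube at 2.6123971678330364
```

View pics/i.png

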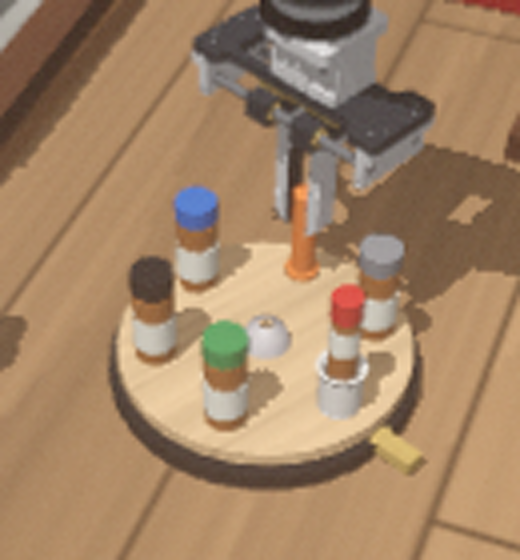

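The side view shows the tube near the front at crop (347,305), with the pointer at (398,450). A bit more anticlockwise turn is needed, so I measure it.

```bash
cat > m.py <<'E'
from fit import *
T=[];P=[]
for i in range(3):
    t=vision.camera('top');s=vision.camera('side')
    bs=blob(s,np.array((276.7,166)),(172,6),110,60,15);bt=blob(t,np.array((262,200)),(172,6),110,60,25)
    ob=[(p,b[0]) for p,b in((t,bt),(s,bs)) if b is not None]
    x,f=fitcyl(ob,.124,.144,.012,[.5,-.03]); T.append(x); print(x.round(4),f,len(ob))
    bp=blob(s,np.array((289,203)),(17,30),100,90,6)
    # pointer: brass box model r 0.122..0.152, half width .008, z .0..~.014: fit heading from its centroid
    if bp is not None: P.append(atz(s,bp[0],.010)[:2])
    bq=blob(t,np.array((272,222)),(17,32),90,90,8); print('top ptr',None if bq is None else atz(t,bq[0],.010)[:2])
T=np.mean(T,0);P=np.mean(P,0)
for h in([.577,-.0742],[.578,-.0763]):
    h=np.array(h); a=np.arctan2(*(T-h)[::-1]);b=np.arctan2(*(P-h)[::-1]); print('tube',T,np.hypot(*(T-h)),a,'ptr',P,np.hypot(*(P-h)),b,'need',b-a)
E
python3 m.py
```

```text
[ 0.5039 -0.0341] [-0.21 -0.49  0.49 -0.17] 2
top ptr None
[ 0.5033 -0.0347] [ 0.03  0.16 -0.15  0.01] 2
top ptr None
[ 0.5046 -0.0341] [ 0.01 -0.3   0.27  0.07] 2
top ptr None
tube [ 0.50394758 -0.03429525] 0.08324088537662272 2.6416345395764136 ptr [ 0.45480391 -0.02705248] 0.13097622805818945 2.7733568259519394 need 0.13172228637552585
tube [ 0.50394758 -0.03429525] 0.08513612497267091 2.6256174249248465 ptr [ 0.45480391 -0.02705248] 0.1326747680886653 2.7613025917749097 need 0.13568516685006315
```

Run:
```python
from h import *
go(.5,-.1,.084,1.163)
arc(np.array([.577,-.0742]),.13,4,.0842)
```

```text
t 13.55 at [ 0.5775 -0.1585  0.0847] [-3.1415e+00 -1.2000e-03  1.1639e+00] shift [ 0.0461 -0.1886  0.0015] turn [-0.0001 -0.0008  0.0005] w 0.0197 gf 15.0 F [1.2 6.8 7.6] q [-0.33  0.53  1.5   0.    1.12  0.08]
[0.0025 0.0049]
[0.0049 0.0098]
[0.0075 0.0146]
[0.0102 0.0194]
```

```bash
python3 -m pendant '[0.004,0.005,0,0,0,0,-1, 0.007,0.01,0,0,0,0,-1, 0.009,0.014,0,0,0,0,-1, 0.012,0.019,0,0,0,0,-1, 0.012,0.019,0,0,0,0,-1, 0.012,0.019,0,0,0,0,-1, 0.012,0.019,0,0,0,0,-1, 0.012,0.019,0,0,0,0,-1]'; sed -i 's/(276.7,166)/(279,168)/' m.py; python3 m.py
python3 - <<'E'
from h import *
s=vision.camera('side'); save(s,'j.png',(190,90,320,230),4); go(.5,-.1,.08,1.16)
E
```

```text
time_s: 14.35
ee_pos: [0.5885, -0.1574, 0.0847]
eef_rot: [3.141, -0.0, 1.164]
force: [1.1, 1.9, 6.7]
grip_width: 0.0198
grip_force: 15.0
[ 0.4991 -0.0429] [ 0.42  0.26 -0.33  0.51] 2
top ptr None
[ 0.499  -0.0435] [ 0.05 -0.1   0.08  0.08] 2
top ptr None
[ 0.4993 -0.0429] [ 0.37  0.42 -0.47  0.41] 2
top ptr None
tube [ 0.49911742 -0.04310424] 0.08386085350084009 2.7617203619801742 ptr [ 0.4550173  -0.02702357] 0.1307875963967636 2.772563315309642 need 0.010842953329467608
tube [ 0.49911742 -0.04310424] 0.08558282601223079 2.743263586473501 ptr [ 0.4550173  -0.02702357] 0.1324874023755403 2.7605021529423976 need 0.017238566468896543
t 14.7 at [ 0.5886 -0.1575  0.0848] [ 3.1411e+00 -3.0000e-04  1.1636e+00] shift [ 0.0354 -0.2082  0.0095] turn [ 0.0003 -0.0002  0.0023] w 0.0197 gf 15.0 F [0.2 2.2 7.8] q [-0.32  0.55  1.46  0.    1.13  0.09]
```

View pics/j.png

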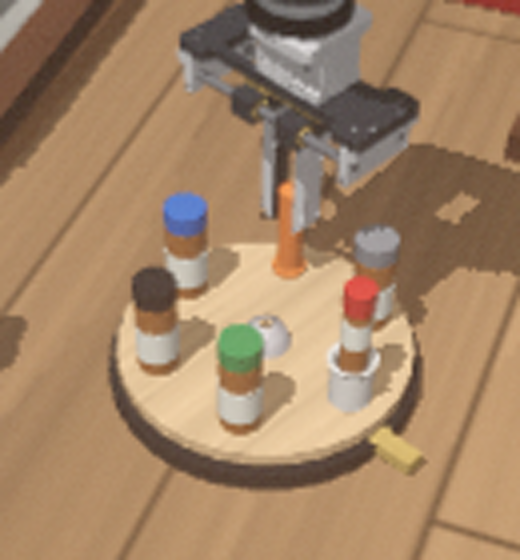

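Run:
```python
from fit import *
import itertools
s=vision.camera('side')
hsv=cv2.cvtColor(s['pixels'],cv2.COLOR_RGB2HSV).astype(int)
m=((hsv[...,0]>=16)&(hsv[...,0]<=30)&(hsv[...,1]>=115)&(hsv[...,2]>=80)).astype(np.uint8)
n,l,st,c=cv2.connectedComponentsWithStats(m); i=min((i for i in range(1,n) if st[i,4]>40),key=lambda i:np.hypot(*(c[i]-(289,203)))); print(st[i],c[i])
ob=cv2.resize((l==i)[180:220,270:310].astype(np.uint8),None,fx=8,fy=8,interpolation=cv2.INTER_NEAREST)
res=[]
for h in([.577,-.0742],[.578,-.0763]):
  for a,z0,z1,r0 in itertools.product(np.arange(2.66,2.9,.01),(0,.004,.008,.012),(.01,.014,.018,.022),(.115,.122)):
    if z1<=z0: continue
    u=np.array([np.cos(a),np.sin(a)]);v=np.array([-u[1],u[0]])
    Q=np.array([[*(np.array(h)+u*r+v*w),z] for r in(r0,.152) for w in(-.008,.008) for z in(z0,z1)])
    H=cv2.convexHull(((proj(s,Q)-[270,180]+.5)*8).astype(np.int32)); M=np.zeros_like(ob); cv2.fillConvexPoly(M,H,1)
    res.append(((M&ob).sum()/(M|ob).sum(),h[0],round(a,3),z0,z1,r0))
for r in sorted(res)[::-1][:8]: print(r)
```

```text
[282 196  14  13  94] [288.37234043 202.27659574]
(np.float64(0.8401639344262295), 0.577, np.float64(2.74), 0.008, 0.022, 0.115)
(np.float64(0.8372376026772133), 0.578, np.float64(2.75), 0.004, 0.018, 0.115)
(np.float64(0.8318223028105167), 0.578, np.float64(2.74), 0.004, 0.018, 0.115)
(np.float64(0.8312020460358056), 0.577, np.float64(2.73), 0.008, 0.022, 0.115)
(np.float64(0.8254088431253785), 0.578, np.float64(2.73), 0.008, 0.022, 0.115)
(np.float64(0.8226318174950898), 0.577, np.float64(2.76), 0.004, 0.018, 0.115)
(np.float64(0.8164012963223898), 0.578, np.float64(2.74), 0.004, 0.022, 0.115)
(np.float64(0.8123872519542995), 0.578, np.float64(2.77), 0, 0.014, 0.115)
```

The model fit puts the pointer at 2.75 rad and the tube at 2.74–2.76 rad, so they agree within about 2 mm. The post is gripped at 15 N and the arm is still.

```bash
python3 -c "
from station import order
print(order.hand_in())"
```

```text
the job is handed in; nothing more can be done
None
```

I've handed the job in (no verdict came back): the red-capped tube stands fully down in the socket, lined up with the brass pointer to within about 2 mm by my camera measurements, and the gripper is holding the post still at 15 N.

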